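# Park the scraper and hold the offset bracket level over its fixture

## Task

The seats of the blue fixture have just been scraped clean: first slide the orange scraper, blade first, into the slot of the green parking block until its handle is up against the block, and let go of it. Then grip the cast bracket at its yellow balance mark, lift it, and finish still holding it level and still about 50 mm above the fixture, its big boss over the big round seat and its small lug over the thin post, ready for the seals to be fitted. Do not touch the fixture with the bracket, let nothing but the gripper carry it, and leave the jar, the meter and the brass adapter where they are.

Things in the scene. Friction and masses are not known exactly. Their poses are not given: they have to be found in the camera images.
- scraper_handle (a point): Centre of the orange scraper handle, 12 mm above the bench (half-way up). The scraper lies flat on the bench, 120 g; handle 100 long x 20 wide x 24 high; its x axis points along the handle towards the blade, y across, z up. The steel blade, 60 long x 46 wide x 3 thick, starts 50 mm ahead of this point and lies 5 to 8 mm above the bench.
- scraper_tip (a point): Middle of the blade's front edge, 110 mm ahead of scraper_handle along its x, 6.5 mm above the bench; same axes.
- scraper: The scraper as a whole; origin on the bench right below scraper_handle, same axes.
- holder: Parking block fixed to the bench, green side walls and back and a clear roof over the slot, 70 deep (x) x 90 wide (y) x 26 high. Origin at the centre of its underside; x points from the mouth into the slot, z up. The mouth is at x = -35 mm and faces roughly the robot. The slot is 58 wide, 64 deep, open from 2 to 14 mm above the bench, so the handle cannot enter; fully home the scraper's tip is at x = +25 mm (handle against the mouth). No chamfers.
- bracket_balance (a point): Balance point (centre of mass within 1 mm along the bracket) of the cast aluminium bracket, in the middle of the 24 mm wide yellow mark on its web, 26 mm above the bracket's underside. The bracket stands on its boss and lug foot on the bench, about 450 g (20 % either way). The web is 16 wide (y) and 28 high (from 12 to 40 mm above the underside), its sides upright; x points from the boss to the lug, z up.
- bracket_boss (a point): Centre of the underside of the bracket's big round boss (48 diameter, 48 high), 50 mm behind the balance point along -x; same axes.
- bracket_lug (a point): Centre of the underside of the bracket's lug (30 diameter, top 39 mm above the underside, on a 14 mm foot), 105 mm ahead of the balance point along +x; same axes.
- bracket: The bracket as a whole; origin on its underside right below bracket_balance, same axes.
- fixture_seat (a point): Centre of the top of the big round seat (54 diameter) of the blue fixture, 50 mm above the bench. The boss belongs above it. The fixture is fixed: base plate 215 x 70 x 12 mm; x points from the seat to the post, z up.
- fixture_post (a point): Centre of the top of the thin round post (24 diameter) of the fixture, 50 mm above the bench and 155 mm from the seat along x. The lug belongs above it.
- fixture: The fixture as a whole; origin on the bench 50 mm from the seat and 105 mm from the post, on the line between them (below where the balance point belongs); same axes.
- bottle: Bystander: closed jar with a blue cap, 52 diameter x 95 high, origin at the centre of its underside.
- meter: Bystander: small grey meter lying on the bench, 55 x 85 x 32 high, origin at the centre of its underside.
- adapter: Bystander: brass tube adapter standing on the bench, 34 diameter x 40 high, origin at the centre of its underside.
Mind the look-alikes: they are no part of the job. What is meant by the bracket is not pink, and is the larger of those in its own colour.

How it is judged:
By the outcome, as a careful person would: the job done as asked, in the order asked, and still so for the second after the job is handed in, while the arm keeps its last pose, push and grip.
It also fails if it takes over 51 s, if anything falls off the work surface, if the arm or the gripper's body presses on something with over 40 N, if the wrist force passes 120 N, or if a joint passes its speed limit or range.

## Robot

A 6-joint arm with a two-finger parallel gripper is mounted at the origin on the work surface. World frame = base frame: x ahead of the robot, y to its left, z up, the work surface at z = 0. Lengths are in m, angles in rad, forces in N, time in s.
With the tool pointing down it reaches from about 0.3 to 0.875 m from the base axis. Payload 6.4 kg.
Tool frame: the origin (TCP) lies on the centre line of the jaws, within the pads' length; the fingertips stand 19 mm ahead of it and the grasp point (between the pads) is the TCP; z points along the fingers, y is the direction in which the jaws open and shut (so a half turn about z gives the same grasp; the last joint's range is limited). The gripper opens to 85 mm and grips with 20 to 120 N. Pads are 22 mm wide; open, the fingers measure 114 mm over their backs; the gripper's body (76 mm by 85 mm) begins 54 mm behind the grasp point. The pads swing forward as they close: fully open they stand 13 mm farther back than shut.
Start: joints at [1.042, 0.181, 1.607, -0, 1.354, -0.206], TCP at [0.182, 0.545, 0.25] pointing down, gripper open.
Joint ranges: [-2.99, 2.99], [-0.89, 2.07], [0.3, 2.58], [-1.14, 4.28], [0, 2.63], [-3.12, 3.12]. Speed limits (rad/s): [2.57, 2.57, 3.01, 3.14, 3.14, 3.14].

## Interface

Orientations are given as a rotation vector (axis times angle).
In Python, from bench import r gives the robot as it stands.
- The arm moves only by the shell command python3 -m creep 'ROWS' [OPENING] [FORCE]. ROWS is JSON, one flat list of numbers, 4 for each row, row after row: the shift along the tool's x, y, z in m, then the turn about the tool's z in rad. In form: [dx, dy, dz, yaw, dx, dy, dz, yaw, ...]. A call has 1 to 8 rows; each row shifts and turns the commanded pose from where the row before left it, along the tool's axes as they then stand; what a row does not reach is not made up. A row lasts 1/12 s, in which the tool goes at most 41.7 mm and 7.16 degrees, less where a joint would pass 70% of its speed; a pose out of reach is approached as far as the arm can. A call with a gripper value outside its range is refused whole. OPENING is the opening, from 0 (shut) to 1 (fully open), set as the call begins (- or left out, the last holds). The fingers move at their own pace and stop on an object; FORCE is the grip in N (left out, the last holds). Time passes only in rows, so rows that do not move let the fingers close. It gives the time, the measured TCP pose, the force and the opening at its end, in the units of the state.
- r.read_state(): the state, without advancing time (a new reading comes with each control period).
- r.get_image(name): name is "scene" or "side" or "wrist"; returns the picture (384x512x3 uint8, red, green, blue); there is no depth.
- r.get_calibration(name): a dict with "fovy" (degrees; the focal length in pixels is half the picture's height over the tangent of half this angle, whatever the lens; pixels are square), "cx", "cy" (the principal point, pixels), "dist" ([k1, k2, p1, p2, k3] as OpenCV has them; the pictures are not rectified), "position" and "orientation" of the camera in the world; the wrist camera has in their place "hand_eye" (4x4, takes a point from camera to tool coordinates, whose origin is the TCP and whose axes are the flange's). Camera axes: x right, y down, z forward; pixel columns grow to the right and rows downward; lengths in m; the calibration is good to about 2 mm. A picture is of the moment at which its call begins: read the wrist's pose just before it. get_calibration takes no time and is no camera call.
- r.job_done(): hands the job in, once; it reports no verdict.
The state is a dict: "t": time; "q": joint angles; "joint_velocities": joint speeds; "joint_torque": joint torques, N m; "position": TCP position; "tcp_rot": TCP orientation; "wrist_force": force on the tool from outside, world axes, zero at the start; "wrist_torque": the same for the moment, N m; "opening": finger opening in m.
Only numpy, scipy, OpenCV 4.12 (cv2) and the standard library are available. Lean on these libraries where they do the work, as an engineer would, in place of code of your own. Each camera call takes 0.05 s, during which the arm holds its last target.

## Working session

There is one attempt and no reset: what is moved stays moved. The work goes in short steps, Python scripts to look and compute and a shell command to move; the robot and the scene stay as the last step left them, time stands still between calls to the robot, and variables do not carry over. Pictures are saved under pics/ and viewed, and the job is handed in when it is done.

```bash
ls; mkdir -p pics; python3 - <<'E'
from bench import r
import cv2
s=r.read_state(); print(s)
for n in("scene","side","wrist"):
    print(n,r.get_calibration(n))
    cv2.imwrite(f"pics/{n}0.png",r.get_image(n)[:,:,::-1])
E
```

```text
pics
{'t': 0.0, 'q': array([ 1.04167920e+00,  1.81518315e-01,  1.60798876e+00,  9.92910651e-07,
        1.35377742e+00, -2.06320870e-01]), 'joint_velocities': array([ 4.02359877e-04, -6.01418097e-04,  1.24312553e-03, -8.07218671e-05,
       -4.61771649e-04, -2.25845143e-03]), 'joint_torque': array([ 1.59037816e-03, -4.44885814e+01, -3.51333797e+01, -2.69554939e-04,
        9.20728140e-03, -1.59184725e-05]), 'position': array([0.18213665, 0.54486112, 0.24940619]), 'tcp_rot': array([-5.04750960e-01, -3.10016096e+00,  2.47885811e-03]), 'wrist_force': array([-0.16054126, -0.28424057,  0.02287918]), 'wrist_torque': array([0.02629407, 0.02695935, 0.03074005]), 'opening': 0.08518902729552431}
scene {'fovy': 52.012188050940864, 'cx': 257.1758634653524, 'cy': 196.14881436876928, 'dist': array([-0.07321253,  0.        ,  0.        ,  0.        ,  0.        ]), 'position': array([1.07606964, 0.63474042, 0.62111248]), 'orientation': array([-0.88220862, -2.40017607,  1.23884109])}
side {'fovy': 46.8315030501223, 'cx': 251.78659555921672, 'cy': 190.4606148185954, 'dist': array([-0.09079678,  0.        ,  0.        ,  0.        ,  0.        ]), 'position': array([0.36566376, 0.87107362, 0.70840747]), 'orientation': array([-0.35513626,  2.70688222, -1.34674607])}
wrist {'fovy': 60.6634202007526, 'cx': 256.50546830145583, 'cy': 190.7394612222512, 'dist': array([0.00170772, 0.        , 0.        , 0.        , 0.        ]), 'hand_eye': array([[ 9.58906272e-04, -9.63599066e-01, -2.67349808e-01,
         6.77143518e-02],
       [ 9.99999371e-01,  7.68237596e-04,  8.17777430e-04,
         6.60527218e-04],
       [-5.82621394e-04, -2.67350424e-01,  9.63599196e-01,
        -1.24292078e-01],
       [ 0.00000000e+00,  0.00000000e+00,  0.00000000e+00,
         1.00000000e+00]])}
```

View pics/scene0.png

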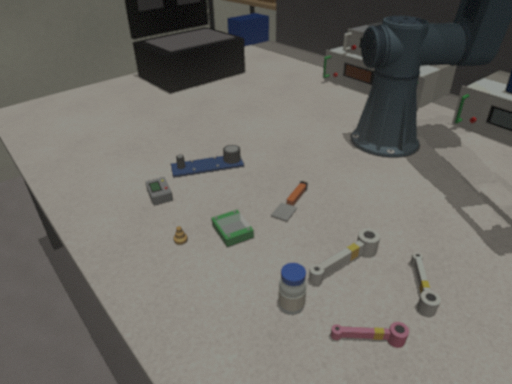

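View pics/side0.png

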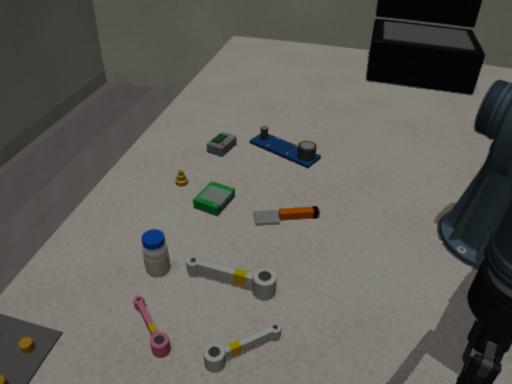

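View pics/wrist0.png

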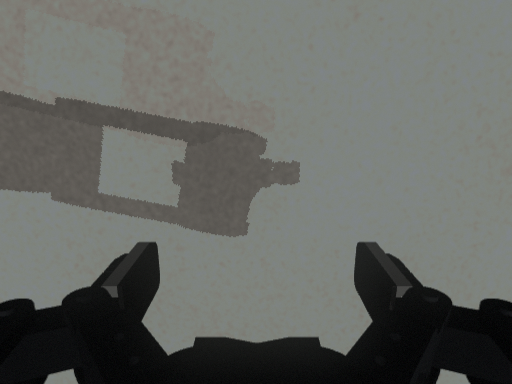

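Candidates for the bracket (scene view): large grey at (345,255), small grey at (425,285) and pink at (370,333). The larger grey one fits: it isn't pink and it's longer than the other grey one. I'll confirm it in enlarged crops.

```bash
cat > h.py <<'E'
import numpy as np, cv2
from scipy.spatial.transform import Rotation as R
from bench import r
def K(c):
    f=192/np.tan(np.radians(c['fovy'])/2); return np.array([[f,0,c['cx']],[0,f,c['cy']],[0,0,1.]])
def cam(n,s=None):
    c=r.get_calibration(n)
    if n=='wrist':
        H=np.array(c['hand_eye']); Rt=R.from_rotvec(s['tcp_rot']).as_matrix()
        return c,Rt@H[:3,:3],Rt@H[:3,3]+s['position']
    return c,R.from_rotvec(c['orientation']).as_matrix(),np.array(c['position'])
def ray(n,uv,z,s=None):
    c,Rm,p=cam(n,s)
    u=cv2.undistortPoints(np.array(uv,float).reshape(-1,1,2),K(c),c['dist']).reshape(-1,2)
    d=np.c_[u,np.ones(len(u))]@Rm.T
    return p+d*((z-p[2])/d[:,2])[:,None]
def proj(n,P,s=None):
    c,Rm,p=cam(n,s); P=np.array(P,float).reshape(-1,3)
    q=(P-p)@Rm
    return cv2.projectPoints(q,np.zeros(3),np.zeros(3),K(c),c['dist'])[0].reshape(-1,2)
def crop(f,x0,y0,x1,y1,k,out):
    im=cv2.imread(f)[y0:y1,x0:x1]; im=cv2.resize(im,None,fx=k,fy=k,interpolation=cv2.INTER_CUBIC)
    for x in range(x0-x0%-20,x1,20): cv2.putText(im,str(x),((x-x0)*k,8),0,.3,(0,0,255)); cv2.line(im,((x-x0)*k,10),((x-x0)*k,16),(0,0,255))
    for y in range(y0-y0%-20,y1,20): cv2.putText(im,str(y),(0,(y-y0)*k),0,.3,(0,0,255)); cv2.line(im,(18,(y-y0)*k),(24,(y-y0)*k),(0,0,255))
    cv2.imwrite(out,im)
E
python3 - <<'E'
from h import *
crop('pics/scene0.png',140,130,320,250,4,'pics/c1.png')
crop('pics/side0.png',160,120,330,240,4,'pics/c2.png')
crop('pics/scene0.png',270,220,450,355,4,'pics/c3.png')
crop('pics/side0.png',120,220,300,370,4,'pics/c4.png')
E
```

```text
(no output)
```

View pics/c1.png

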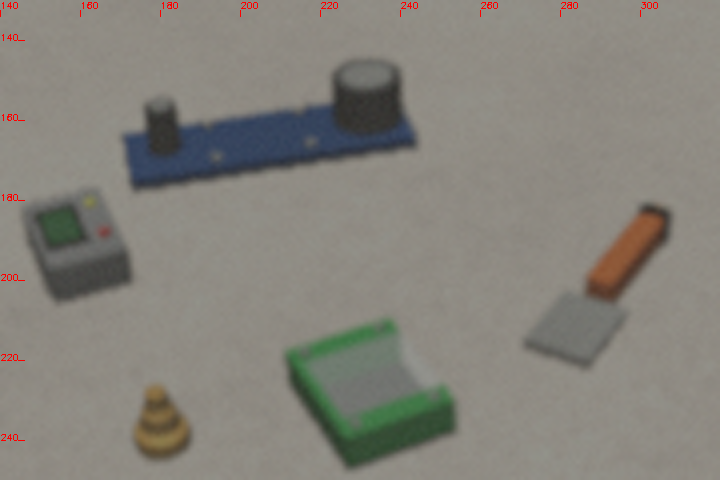

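View pics/c2.png

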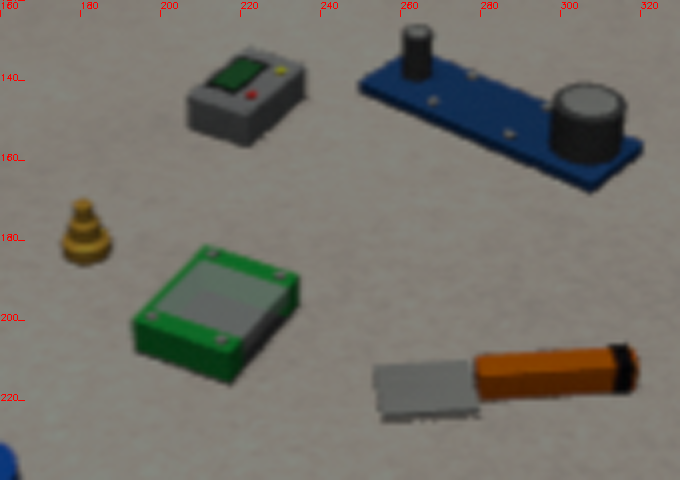

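View pics/c3.png

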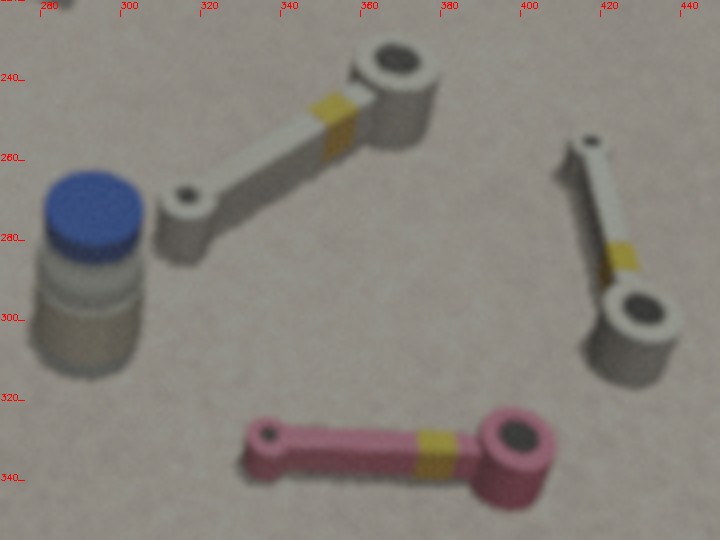

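View pics/c4.png

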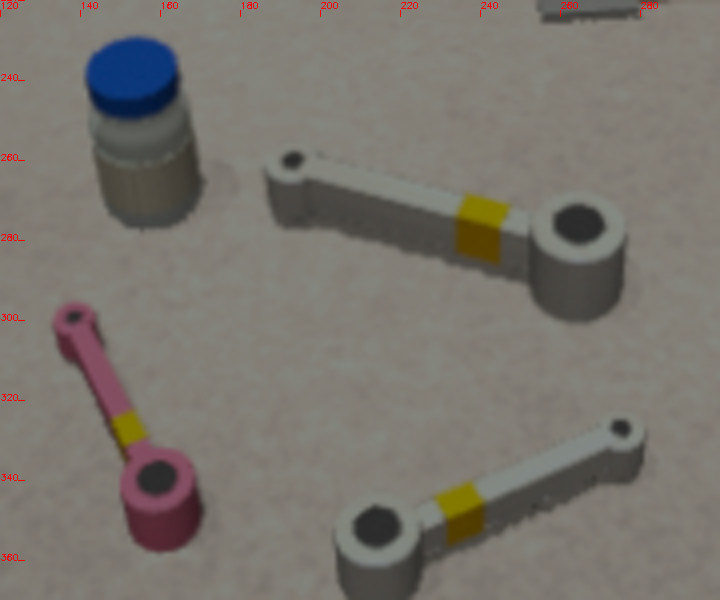

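Confirmed: the large grey bracket, with its mark at scene (353,250) and side (240,277) and its lug next to the jar. Now I'll triangulate from both cameras.

```bash
python3 - <<'E'
from h import *
np.set_printoptions(precision=4,suppress=True)
def S(n,pts,z,ox,oy):
    uv=[(ox+x/4-.4,oy+y/4-.4) for x,y in pts]; return ray(n,uv,z)
def both(name,a,b,z,ca,cb):
    A=S('scene',a,z,*ca);B=S('side',b,z,*cb);print(name);print(np.c_[A[:,:2],B[:,:2]]);return (A+B)/2
c1=(140,130);c2=(160,120);c3=(270,220);c4=(120,220)
f=both('seat,post',[(367,75),(160,104)],[(588,101),(417,33)],.05,c1,c2)
print(np.linalg.norm(f[0]-f[1]))
b=both('blade frontL,R,rearL,R',[(525,345),(588,367),(565,293),(627,310)],[(373,363),(381,418),(475,360),(480,412)],.008,c1,c2)
h=both('holder backfar, mouthfar, mouthnear, backnear',[(287,352),(395,320),(453,392),(350,435)],[(207,246),(298,273),(236,345),(135,322)],.026,c1,c2)
for k in range(4): print(np.linalg.norm(h[k]-h[(k+1)%4]))
x=both('boss top',[(397,67)],[(578,226)],.048,c3,c4)
y=both('lug top',[(187,197)],[(292,162)],.039,c3,c4)
m=both('mark top corners',[(310,105),(338,92),(358,112),(328,127)],[(464,195),(508,205),(503,220),(458,210)],.040,c3,c4)
print(x-y,np.linalg.norm((x-y)[0,:2]),m.mean(0), x+(y-x)*50/155)
print(both('jar cap',[(94,208)],[(132,68)],.095,c3,c4))
print(both('adapter base',[(162,445)],[(86,250)],.0,c1,c2))
E
```

```text
seat,post
[[ 0.4733 -0.2197  0.4749 -0.2224]
 [ 0.6134 -0.2859  0.6151 -0.2843]]
0.15409426351304428
blade frontL,R,rearL,R
[[0.564  0.0617 0.5623 0.053 ]
 [0.5492 0.1031 0.545  0.1012]
 [0.5084 0.0382 0.5021 0.0332]
 [0.4908 0.0777 0.4893 0.0801]]
holder backfar, mouthfar, mouthnear, backnear
[[ 0.6921 -0.0107  0.6913 -0.0123]
 [ 0.6233  0.0072  0.6259 -0.0002]
 [ 0.6398  0.0839  0.6417  0.0799]
 [ 0.7077  0.0747  0.7086  0.0754]]
0.06875656344723402
0.0800732085707016
0.06773504662340513
0.08810722942527778
boss top
[[0.4837 0.2935 0.4794 0.2899]]
lug top
[[0.6343 0.2792 0.6337 0.2787]]
mark top corners
[[0.5356 0.2768 0.5414 0.2778]
 [0.5161 0.2801 0.5181 0.2785]
 [0.5205 0.2973 0.5179 0.2889]
 [0.5417 0.2941 0.5415 0.2884]]
[[-0.1525  0.0127  0.009 ]] 0.1529838237978745 [0.5291 0.2852 0.04  ] [[0.5307 0.2876 0.0451]]
jar cap
[[0.7135 0.2905 0.7116 0.2891]]
[[0.7125 0.2898 0.095 ]]
adapter base
[[ 0.7809 -0.015   0.781  -0.0194]]
[[ 0.781  -0.0172  0.    ]]
```

```bash
cat >> h.py <<'E'
def plan(x,y,z,hd):
    s=r.read_state(); M=R.from_rotvec(s['tcp_rot']).as_matrix(); h0=np.degrees(np.arctan2(M[1,0],M[0,0]))
    d=np.array([x,y,z])-s['position']; a=(hd-h0+180)%360-180
    M2=R.from_euler('z',a,degrees=True).as_matrix()@M
    print('t %.2f pos'%s['t'],s['position'].round(4),'heading %.2f tilt %.2f'%(h0,np.degrees(np.arccos(-M[2,2]))),'open %.4f'%s['opening'],'F',s['wrist_force'].round(1))
    print(' shift before turn',(M.T@d).round(4),'| yaw %.4f'%(-np.radians(a)),'| shift after turn',(M2.T@d).round(4))
def pic(n,out):
    s=r.read_state(); im=r.get_image(n); cv2.imwrite(out,im[:,:,::-1]); return s
E
python3 - <<'E'
from h import *
plan(.5,.1,.28,180)
E
```

```text
t 0.15 pos [0.1822 0.545  0.2496] heading 161.51 tilt 0.08 open 0.0854 F [-0.   0.8 -0.2]
 shift before turn [-0.4426 -0.3212 -0.0301] | yaw -0.3228 | shift after turn [-0.3178 -0.445  -0.0299]
```

```bash
python3 -m creep '[0,0,0,-0.108, 0,0,0,-0.108, 0,0,0,-0.107, -0.0227,-0.0318,-0.002,0, -0.0227,-0.0318,-0.002,0, -0.0227,-0.0318,-0.002,0, -0.0227,-0.0318,-0.002,0, -0.0227,-0.0318,-0.002,0]'; python3 -m creep '[-0.0227,-0.0318,-0.002,0, -0.0227,-0.0318,-0.002,0, -0.0227,-0.0318,-0.002,0, -0.0227,-0.0318,-0.002,0, -0.0227,-0.0318,-0.002,0, -0.0227,-0.0318,-0.002,0, -0.0227,-0.0318,-0.002,0, -0.0227,-0.0318,-0.002,0]';python3 -m creep '[-0.0227,-0.0318,-0.002,0,0,0,0,0,0,0,0,0]'; python3 - <<'E'
from h import *
plan(.5,.1,.28,180)
pic('wrist','pics/w1.png')
E
```

```text
t: 0.82
position: [0.2963, 0.3848, 0.2601]
tcp_rot: [0.002, -3.141, 0.0]
wrist_force: [1.8, 0.6, -1.1]
opening: 0.0854
t: 1.48
position: [0.4782, 0.1302, 0.2763]
tcp_rot: [-0.0, -3.142, -0.0]
wrist_force: [0.2, 1.0, 0.0]
opening: 0.0854
t: 1.73
position: [0.5009, 0.0985, 0.2779]
tcp_rot: [-0.006, -3.141, -0.0]
wrist_force: [-0.1, 0.2, 0.8]
opening: 0.0852
t 1.73 pos [0.5009 0.0985 0.2779] heading 179.79 tilt 0.05 open 0.0852 F [-0.1  0.2  0.8]
 shift before turn [ 0.0009  0.0015 -0.0021] | yaw -0.0037 | shift after turn [ 0.0009  0.0015 -0.0021]
```

View pics/w1.png

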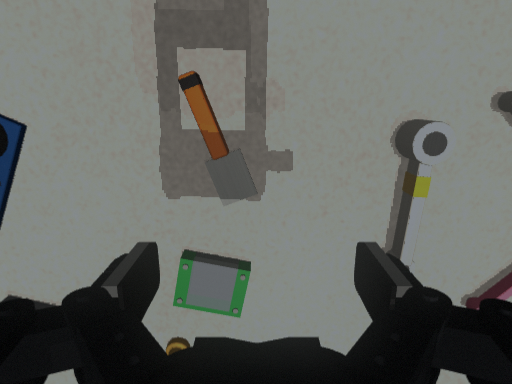

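```bash
python3 - <<'E'
from h import *
crop('pics/w1.png',150,60,290,200,4,'pics/c5.png')
crop('pics/w1.png',150,230,290,330,5,'pics/c6.png')
crop('pics/w1.png',380,100,470,280,3,'pics/c7.png')
E
```

```text
(no output)
```

View pics/c5.png

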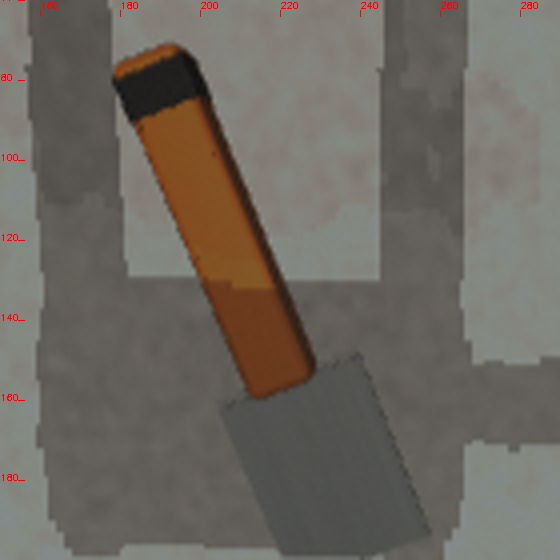

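View pics/c6.png

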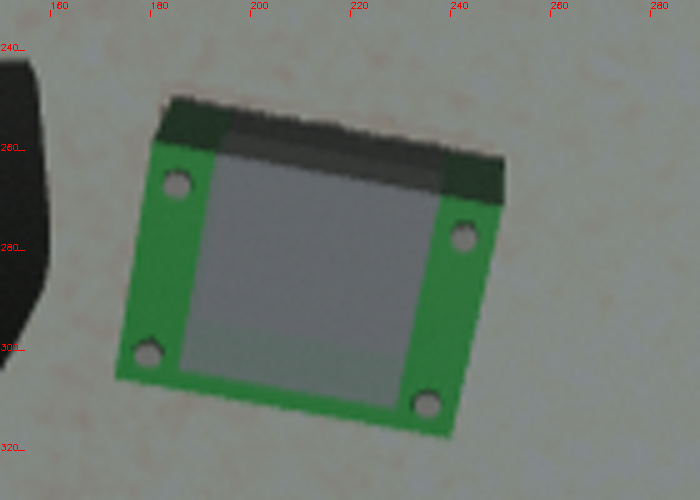

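View pics/c7.png

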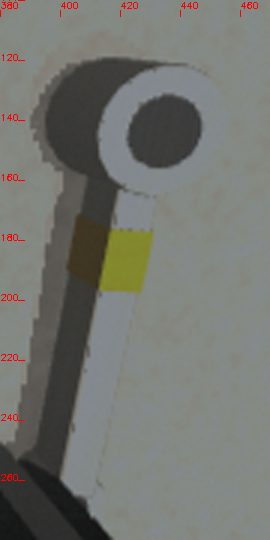

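```bash
python3 - <<'E'
from h import *
np.set_printoptions(precision=4,suppress=True)
s=r.read_state()
def W(pts,z,ox,oy,k): return ray('wrist',[(ox+(x+.5)/k-.5,oy+(y+.5)/k-.5) for x,y in pts],z,s)
def hd(a,b): d=b-a; return np.degrees(np.arctan2(d[1],d[0])),np.linalg.norm(d)
b=W([(222,408),(360,352),(285,577),(430,532)],.008,150,60,4)
rm,fm=(b[0]+b[1])/2,(b[2]+b[3])/2
print('blade',b[:,:2],rm,fm,hd(rm,fm),hd(b[0],b[2]),hd(b[1],b[3]),hd(b[0],b[1]))
t=W([(133,122),(252,398),(205,97),(303,372)],.024,150,60,4); print('handle',t[:,:2],hd(t[0],t[1]),hd(t[2],t[3]),hd(t[1],t[3]))
h=W([(155,140),(503,204),(450,437),(116,378)],.026,150,230,5)
print('holder',h[:,:2],h.mean(0)); print('mouth',hd(h[0],h[1]),'right',hd(h[1],h[2]),'back',hd(h[3],h[2]),'left',hd(h[0],h[3]))
m=W([(108,229),(153,230),(139,292),(96,288)],.040,380,100,3)
print('mark',m[:,:2],m.mean(0)); B=W([(157,129)],.048,380,100,3);print('boss',B,W([(165,131)],.048,380,100,3))
E=W([(118,190),(62,470),(157,190),(95,490)],.04,380,100,3); print(hd(E[0],E[1]),hd(E[2],E[3]))
E
```

```text
blade [[0.5048 0.0383]
 [0.4878 0.0805]
 [0.5587 0.0558]
 [0.544  0.1015]] [0.4963 0.0594 0.008 ] [0.5514 0.0787 0.008 ] (np.float64(19.29660115723006), np.float64(0.05835617020481915)) (np.float64(18.02735335831627), np.float64(0.05669766919141893)) (np.float64(20.49514703377388), np.float64(0.06004171868003479)) (np.float64(111.94727181023622), np.float64(0.045493292953841157))
handle [[0.4221 0.0197]
 [0.4989 0.0497]
 [0.4156 0.0398]
 [0.4913 0.0647]] (np.float64(21.303481045823197), np.float64(0.08247397839976278)) (np.float64(18.173137473974535), np.float64(0.07976443728990126)) (np.float64(116.78452829046877), np.float64(0.016848841020913587))
holder [[ 0.6239  0.0051]
 [ 0.6419  0.0926]
 [ 0.7108  0.0781]
 [ 0.6927 -0.0095]] [0.6673 0.0416 0.026 ]
mouth (np.float64(78.3494951974414), np.float64(0.08939390458993267)) right (np.float64(-11.892425995968773), np.float64(0.07039183841541241)) back (np.float64(78.286482521024), np.float64(0.08943882874327888)) left (np.float64(-11.929337402161112), np.float64(0.07029368043771074))
mark [[0.5157 0.2807]
 [0.5161 0.2978]
 [0.5404 0.2958]
 [0.5388 0.2791]] [0.5278 0.2884 0.04  ]
boss [[0.4771 0.2896 0.048 ]] [[0.4778 0.2926 0.048 ]]
(np.float64(-3.795050866670823), np.float64(0.11490274402178907)) (np.float64(-3.569063470904575), np.float64(0.12381036187430858))
```

Wrist picture: scraper handle (205,115), blade (232,175), holder (212,283) with its mouth facing the robot. The sizes check out (holder 70x89, blade 46 wide). Going to the scraper handle.

```bash
python3 - <<'E'
from h import *
plan(.449,.0405,.07,200.5)
E
```

```text
t 1.78 pos [0.5001 0.0997 0.2778] heading 179.90 tilt 0.08 open 0.0855 F [-1.  -1.  -1.1]
 shift before turn [ 0.0507 -0.0594  0.2078] | yaw -0.3596 | shift after turn [ 0.0683 -0.0377  0.2078]
```

```bash
python3 -m creep '[0.0085,-0.0099,0.0346,0, 0.0085,-0.0099,0.0346,0, 0.0085,-0.0099,0.0346,0, 0.0085,-0.0099,0.0346,-0.12, 0.0106,-0.0079,0.034,-0.12, 0.0106,-0.0065,0.034,-0.12,0,0,0,0,0,0,0,0]'; python3 - <<'E'
from h import *
pic('wrist','pics/w2.png')
plan(.449,.0405,.023,200.5)
E
```

```text
t: 2.45
position: [0.4459, 0.044, 0.071]
tcp_rot: [0.557, -3.087, -0.003]
wrist_force: [0.1, -0.2, -0.0]
opening: 0.0854
t 2.50 pos [0.4483 0.0437 0.0729] heading -159.54 tilt 0.02 open 0.0854 F [ 1.  -0.8  0.2]
 shift before turn [ 0.0005 -0.0032  0.0499] | yaw -0.0006 | shift after turn [ 0.0005 -0.0032  0.0499]
```

View pics/w2.png

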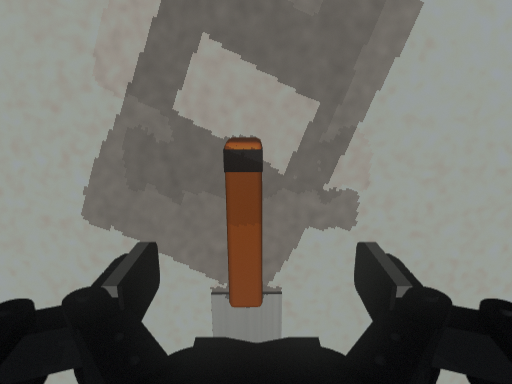

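```bash
python3 -m creep '[0,-0.002,0.0125,0, 0,-0.002,0.0125,0,0,0,0.0125,0,0,0,0.0125,0,0,0,0,0,0,0,0,0]' 1 40;python3 -m creep '[0,0,0,0, 0,0,0,0, 0,0,0,0,0,0,0,0, 0,0,0,0,0,0,0,0]' 0 40; python3 - <<'E'
from h import *
pic('wrist','pics/w3.png')
plan(.449,.0405,.023,200.5)
E
```

```text
t: 3.0
position: [0.4512, 0.0394, 0.0237]
tcp_rot: [-0.561, 3.088, -0.001]
wrist_force: [-0.2, -1.0, -0.5]
opening: 0.0856
t: 3.5
position: [0.4497, 0.0388, 0.0223]
tcp_rot: [-0.562, 3.09, -0.0]
wrist_force: [-1.0, 0.2, 4.6]
opening: 0.0193
t 3.55 pos [0.4497 0.0388 0.0223] heading -159.38 tilt 0.04 open 0.0186 F [-0.5  0.2  6.1]
 shift before turn [ 0.0001  0.0018 -0.0007] | yaw 0.0022 | shift after turn [ 0.0001  0.0018 -0.0007]
```

View pics/w3.png

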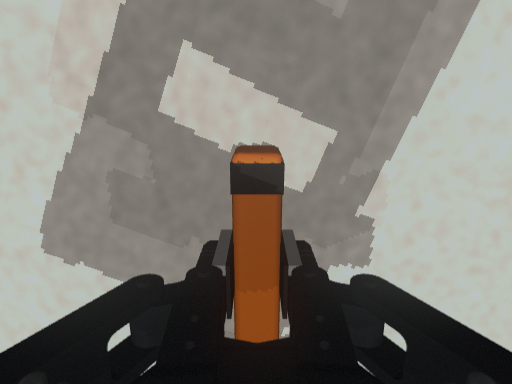

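```bash
python3 -m creep '[0,0,-0.0025,0,0,0,0,0]'; python3 - <<'E'
from h import *
s=pic('wrist','pics/w4.png')
p=ray('wrist',[(257,164),(257,150)],.026,s);u=np.array([np.cos(np.radians(20.5)),np.sin(np.radians(20.5)),0]);print(p,(p-s['position'])@u)
plan(.5106,.0744,.0245,168.2)
crop('pics/w4.png',200,120,320,200,6,'pics/c8.png')
E
```

```text
t: 3.72
position: [0.4493, 0.0389, 0.0245]
tcp_rot: [0.563, -3.091, -0.0]
wrist_force: [0.4, -0.1, -0.8]
opening: 0.0193
[[0.40811031 0.02422257 0.026     ]
 [0.40311979 0.02233591 0.026     ]] [-0.04369935 -0.04903455]
t 3.77 pos [0.4493 0.0389 0.0244] heading -159.37 tilt 0.01 open 0.0193 F [ 0.3 -0.2 -1.9]
 shift before turn [-0.0699  0.0116 -0.0001] | yaw 0.5661 | shift after turn [-0.0528  0.0473 -0.0001]
```

View pics/c8.png

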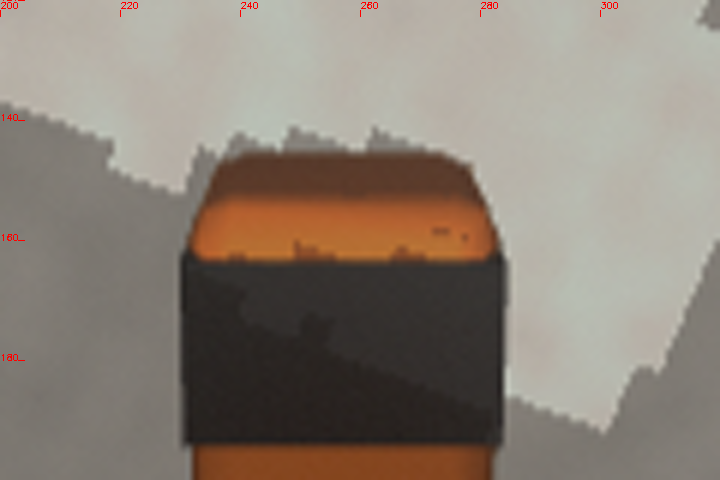

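```bash
python3 -m creep '[0,0,0,0.1132, 0,0,0,0.1132, 0,0,0,0.1132, 0,0,0,0.1132, 0,0,0,0.1132, -0.0265,0.0236,0,0, -0.0265,0.0236,0,0, 0,0,0,0]'; python3 -m creep '[0,0,0,0]'; python3 - <<'E'
from h import *
s=pic('wrist','pics/w5.png')
pic('scene','pics/s5.png')
plan(.5106,.0744,.0245,168.2)
pic('side','pics/d5.png')
crop('pics/s5.png',190,150,310,250,6,'pics/c9.png')
crop('pics/d5.png',170,150,330,250,5,'pics/c10.png')
E
```

```text
t: 4.43
position: [0.5167, 0.0757, 0.0256]
tcp_rot: [0.322, 3.118, 0.002]
wrist_force: [0.3, -0.5, 0.1]
opening: 0.0194
t: 4.52
position: [0.5121, 0.0749, 0.0243]
tcp_rot: [0.32, 3.124, 0.0]
wrist_force: [0.0, -0.3, -1.2]
opening: 0.0189
t 4.62 pos [0.5097 0.0744 0.0237] heading 168.24 tilt 0.13 open 0.0189 F [ 0.2 -0.1 -1.2]
 shift before turn [-0.0009  0.0002 -0.0008] | yaw 0.0006 | shift after turn [-0.0009  0.0002 -0.0008]
```

View pics/c9.png

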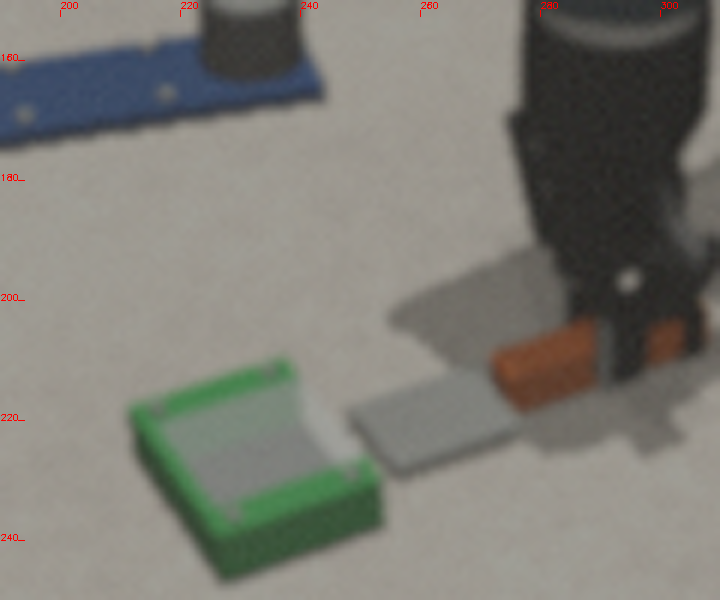

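View pics/c10.png

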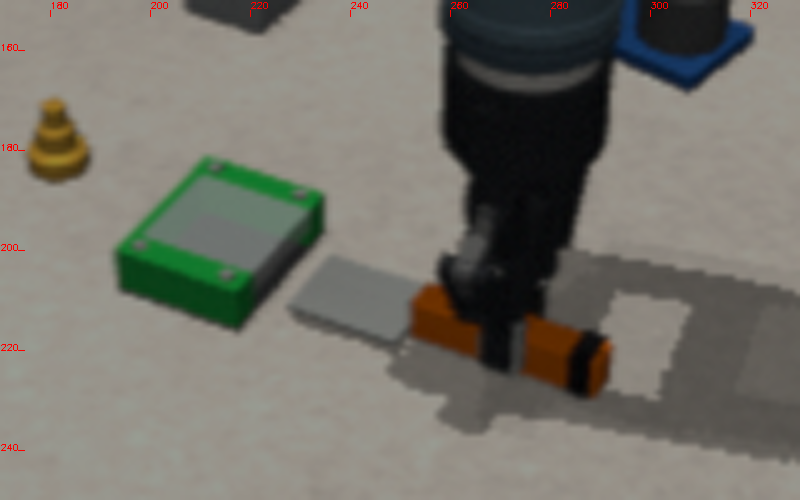

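View pics/w5.png

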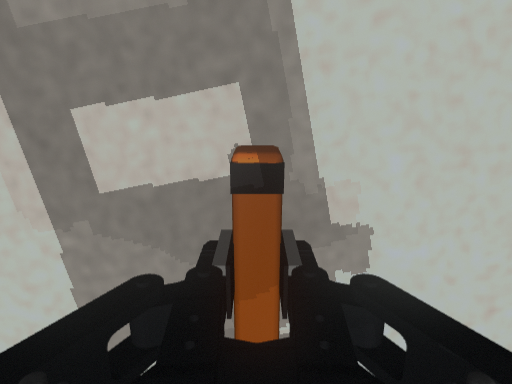

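```bash
python3 - <<'E'
from h import *
np.set_printoptions(precision=4,suppress=True)
a=np.radians(-11.8);u=np.array([np.cos(a),np.sin(a),0]);v=np.array([-u[1],u[0],0]);H=np.array([.6673,.0416,0])
for n,pts in(('scene',[(248,218.3),(256.7,229.2)]),('side',[(237,201),(227.6,211.4)])):
  for z in(.008,.010,.013):
    p=ray(n,pts,z); q=p-H; print(n,z,np.c_[q@u,q@v].ravel()*1e3)
s=r.read_state();q=s['position']-H;print('tcp',q@u,q@v)
# holder mouth edge top corners for bias check
print(proj('scene',[H+u*-.035+v*y+[0,0,.026] for y in(-.045,.045)]),proj('side',[H+u*-.035+v*y+[0,0,.026] for y in(-.045,.045)]))
E
```

```text
scene 0.008 [-51.0255 -20.6275 -50.3542  26.4467]
scene 0.01 [-49.9494 -18.3936 -49.2804  28.5271]
scene 0.013 [-48.3354 -15.0427 -47.6697  31.6477]
side 0.008 [-53.2169 -24.9905 -51.8334  21.9029]
side 0.01 [-54.3924 -22.7768 -53.0128  23.9827]
side 0.013 [-56.1557 -19.4562 -54.782   27.1024]
tcp -0.16121400095051536 -0.0004167182728592594
[[237.5715 209.2287]
 [254.498  229.9369]] [[234.3162 189.0962]
 [216.7274 209.0607]]
```

```bash
python3 -m creep '[-0.01,0,0,0,-0.01,0,0,0,-0.01,0,0,0,0,0,0,0]'; python3 -m creep '[-0.01,0,0,0,-0.01,0,0,0,-0.01,0,0,0,-0.008,0,0,0,0,0,0,0]'; python3 - <<'E'
from h import *
a=np.radians(-11.8);u=np.array([np.cos(a),np.sin(a),0]);v=np.array([-u[1],u[0],0]);H=np.array([.6673,.0416,0])
s=r.read_state();q=s['position']-H;print('tcp',q@u,q@v,s['position'],s['wrist_force'])
pic('scene','pics/s6.png')
pic('side','pics/d6.png')
crop('pics/s6.png',190,150,310,250,6,'pics/c11.png')
crop('pics/d6.png',170,150,330,250,5,'pics/c12.png')
E
```

```text
t: 5.0
position: [0.5434, 0.067, 0.0252]
tcp_rot: [0.324, 3.121, -0.0]
wrist_force: [-0.3, 0.7, -0.9]
opening: 0.0192
t: 5.42
position: [0.5797, 0.0597, 0.0248]
tcp_rot: [0.323, 3.123, -0.0]
wrist_force: [0.2, -0.3, -1.5]
opening: 0.0191
tcp -0.08944300401838551 -0.00017928981229809406 [0.5797105  0.05971524 0.02479991] [ 0.21098103 -0.3139836  -1.51636975]
```

View pics/c11.png

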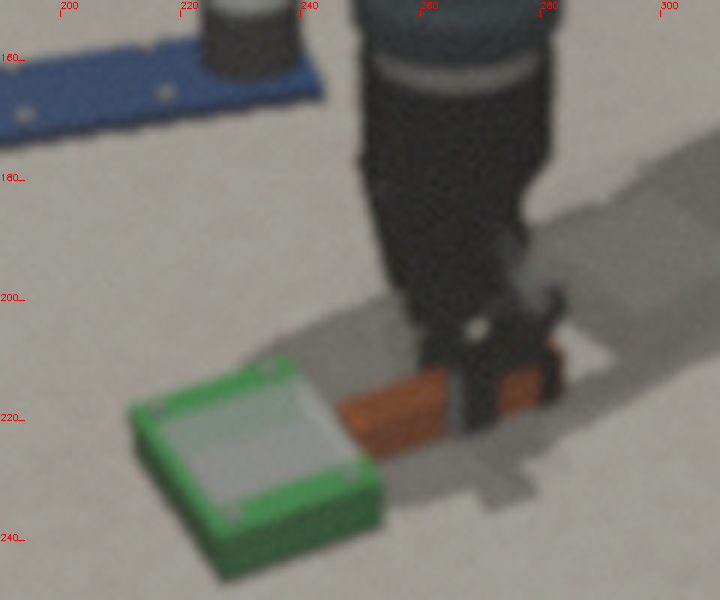

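View pics/c12.png

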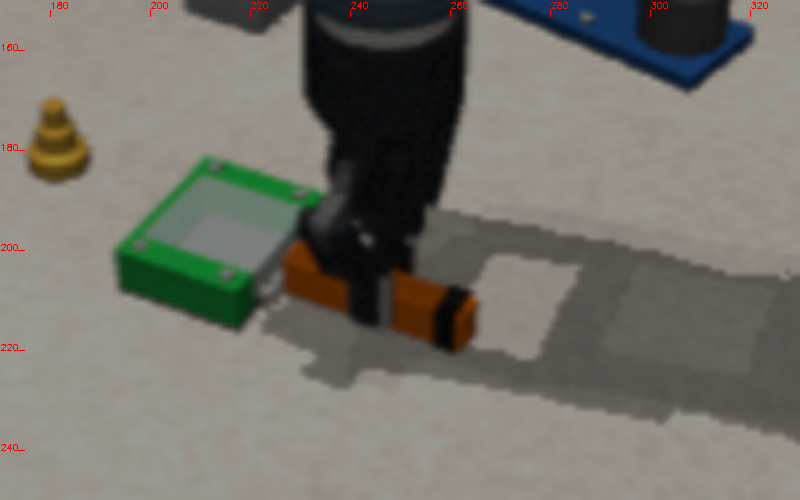

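Both views show the blade inside the slot, with a few mm between the handle and the mouth. I'll lower it to the bench and push until contact.

```bash
python3 -m creep '[0,0,0.0018,0,-0.002,0,0,0,-0.001,0,0,0]'; python3 -m creep '[-0.001,0,0,0,0,0,0,0]';python3 -m creep '[-0.001,0,0,0,0,0,0,0]'; python3 - <<'E'
from h import *
a=np.radians(-11.8);u=np.array([np.cos(a),np.sin(a),0]);v=np.array([-u[1],u[0],0]);H=np.array([.6673,.0416,0])
s=r.read_state();q=s['position']-H;print('tcp',q@u,q@v,s['position'],s['wrist_force'])
E
```

```text
t: 5.77
position: [0.58, 0.0599, 0.0224]
tcp_rot: [-0.322, -3.125, -0.0]
wrist_force: [0.1, -0.2, -0.8]
opening: 0.0193
t: 5.93
position: [0.5815, 0.0596, 0.0226]
tcp_rot: [0.323, 3.125, -0.0]
wrist_force: [0.6, 0.9, -0.9]
opening: 0.0192
t: 6.1
position: [0.5824, 0.0593, 0.0226]
tcp_rot: [0.323, 3.125, 0.0]
wrist_force: [-0.8, 0.4, -1.1]
opening: 0.0195
tcp -0.08668708749597856 2.9829943501526325e-07 [0.5824449  0.05932746 0.02257264] [-0.80969738  0.41373797 -1.12144985]
```

```bash
python3 -m creep '[-0.001,0,0.0003,0,0,0,0,0]'; python3 -m creep '[-0.001,0,0,0,0,0,0,0]';python3 -m creep '[-0.001,0,0,0,0,0,0,0]'; python3 -m creep '[-0.001,0,0,0,0,0,0,0]'
```

```text
t: 6.27
position: [0.5833, 0.0592, 0.0223]
tcp_rot: [-0.323, -3.125, -0.0]
wrist_force: [-0.1, 0.1, 0.5]
opening: 0.0195
t: 6.43
position: [0.5843, 0.059, 0.0223]
tcp_rot: [-0.323, -3.125, -0.0]
wrist_force: [-1.3, 0.3, 1.1]
opening: 0.019
t: 6.6
position: [0.5843, 0.059, 0.0223]
tcp_rot: [-0.322, -3.122, -0.0]
wrist_force: [-6.0, 0.8, 4.5]
opening: 0.0191
t: 6.77
position: [0.5843, 0.059, 0.0222]
tcp_rot: [-0.322, -3.12, -0.0]
wrist_force: [-10.1, 1.1, 8.4]
opening: 0.019
```

Firm contact at x=0.5843 (predicted 0.584). Releasing it with a slight push.

```bash
python3 -m creep '[0.001,0,-0.0003,0,0,0,0,0]'; python3 -m creep '[0,0,0,0,0,0,0,0,0,0,0,0,0,0,0,0]' 0.7;  python3 -m creep '[0,0,-0.02,0,0,0,-0.035,0,0,0,-0.04,0,0,0,-0.04,0,0.01,0,-0.035,0,0.01,0,-0.03,0,0,0,0,0]' 1; python3 - <<'E'
from h import *
pic('wrist','pics/w7.png')
pic('scene','pics/s7.png')
pic('side','pics/d7.png')
crop('pics/s7.png',190,150,310,250,6,'pics/c13.png')
plan(.528,.2875,.12,176.2)
E
```

```text
t: 6.93
position: [0.5843, 0.059, 0.0223]
tcp_rot: [-0.322, -3.123, -0.0]
wrist_force: [-5.6, 1.2, 2.6]
opening: 0.0195
t: 7.27
position: [0.586, 0.0586, 0.0229]
tcp_rot: [0.323, 3.124, -0.0]
wrist_force: [0.9, -0.1, -1.0]
opening: 0.0597
t: 7.85
position: [0.5686, 0.0629, 0.2305]
tcp_rot: [0.321, 3.113, 0.0]
wrist_force: [1.6, -0.4, 1.0]
opening: 0.0855
t 8.00 pos [0.5658 0.0628 0.2226] heading 168.21 tilt 0.05 open 0.0856 F [-0.8 -0.5 -0.6]
 shift before turn [0.083  0.2122 0.1026] | yaw -0.1394 | shift after turn [0.0527 0.2217 0.1026]
```

View pics/w7.png

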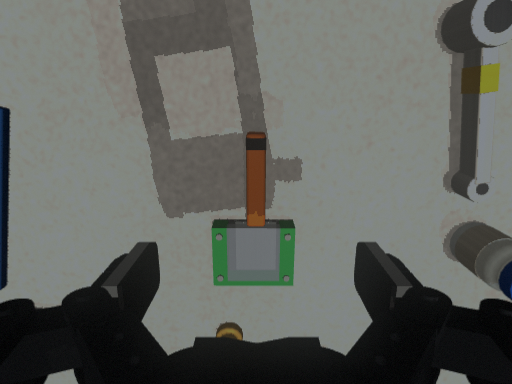

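View pics/c13.png

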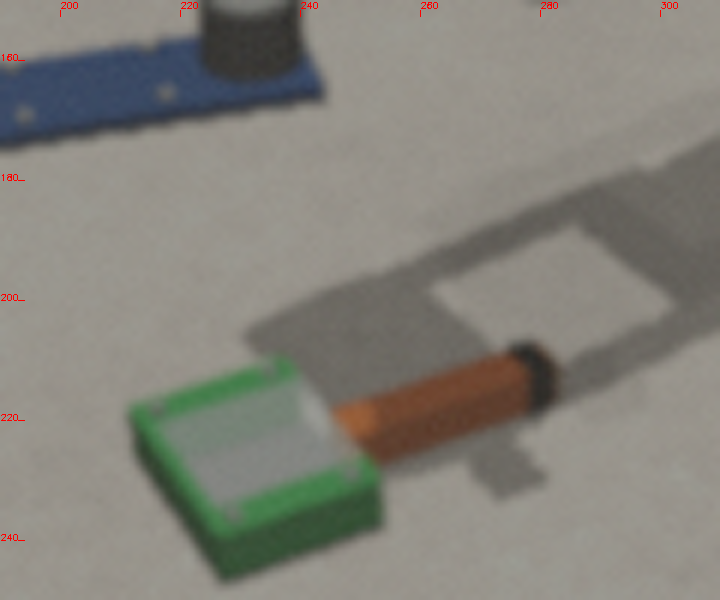

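```bash
python3 -m creep '[0,0,0,-0.07,0,0,0,-0.07,0.009,0.037,0.016,0,0.009,0.037,0.016,0,0.009,0.037,0.016,0,0.009,0.037,0.016,0,0.009,0.037,0.016,0,0.008,0.036,0.016,0]'; python3 -m creep '[0,0,0,0,0,0,0,0]'; python3 - <<'E'
from h import *
pic('wrist','pics/w8.png')
plan(.528,.2875,.12,176.2)
E
```

```text
t: 8.67
position: [0.5255, 0.2881, 0.1233]
tcp_rot: [-0.104, -3.136, 0.002]
wrist_force: [1.1, -0.5, 0.3]
opening: 0.0853
t: 8.83
position: [0.5246, 0.288, 0.1227]
tcp_rot: [-0.097, -3.134, 0.003]
wrist_force: [-0.1, -0.8, -0.8]
opening: 0.0854
t 8.88 pos [0.5259 0.2869 0.124 ] heading 176.34 tilt 0.25 open 0.0855 F [-0.2 -0.3  0.2]
 shift before turn [-0.002   0.0007  0.004 ] | yaw 0.0024 | shift after turn [-0.002   0.0007  0.004 ]
```

View pics/w8.png

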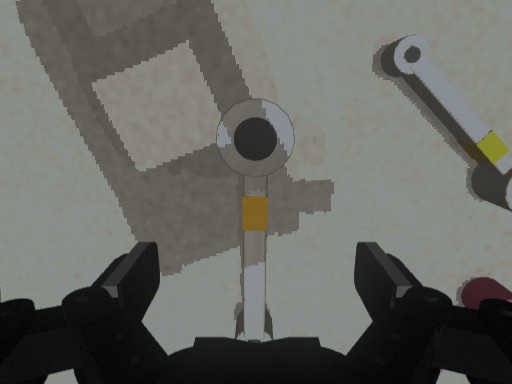

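```bash
python3 - <<'E'
from h import *
np.set_printoptions(precision=4,suppress=True)
crop('pics/w8.png',205,90,305,345,3,'pics/c14.png')
s=r.read_state()
m=ray('wrist',[(242,196.5),(268,196.5),(267,231),(243,231),(244,180),(245,335),(267.5,180),(265,335)],.040,s);print(m,m[:4].mean(0))
print(ray('wrist',[(255.5,138)],.048,s))
E
```

```text
[[0.5193 0.2784 0.04  ]
 [0.5204 0.2956 0.04  ]
 [0.5448 0.2936 0.04  ]
 [0.5438 0.2772 0.04  ]
 [0.5082 0.2805 0.04  ]
 [0.6272 0.2726 0.04  ]
 [0.5092 0.2958 0.04  ]
 [0.6281 0.2875 0.04  ]] [0.5321 0.2862 0.04  ]
[[0.4806 0.2898 0.048 ]]
```

View pics/c14.png

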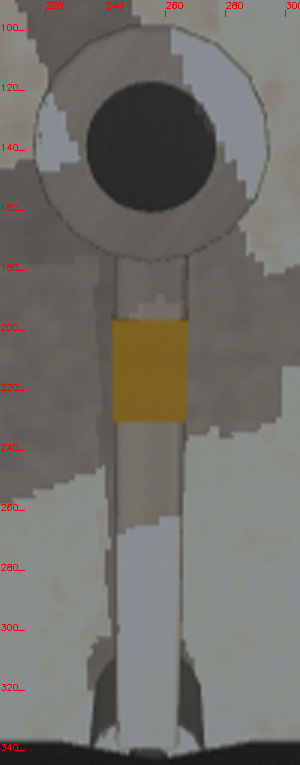

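```bash
python3 - <<'E'
from h import *
plan(.5305,.2865,.026,176.1)
E
python3 -m creep '[-0.0046,0.0003,0.025,0.002,0,0,0.025,0,0,0,0.024,0,0,0,0.014,0,0,0,0.0095,0,0,0,0,0,0,0,0,0]'; python3 - <<'E'
from h import *
plan(.5305,.2865,.026,176.1)
E
```

```text
t 8.88 pos [0.5259 0.2869 0.124 ] heading 176.34 tilt 0.25 open 0.0855 F [-0.2 -0.3  0.2]
 shift before turn [-0.005   0.0001  0.098 ] | yaw 0.0041 | shift after turn [-0.005   0.0001  0.098 ]
t: 9.47
position: [0.5325, 0.2863, 0.0294]
tcp_rot: [0.108, 3.14, -0.0]
wrist_force: [0.3, 0.1, 0.0]
opening: 0.0854
t 9.47 pos [0.5325 0.2863 0.0294] heading 176.06 tilt 0.01 open 0.0854 F [0.3 0.1 0. ]
 shift before turn [0.002  0.     0.0034] | yaw -0.0006 | shift after turn [0.002  0.     0.0034]
```

```bash
python3 -m creep '[0.002,0,0.003,0,0,0,0,0,0,0,0,0]'; python3 -m creep '[0,0,0,0,0,0,0,0,0,0,0,0,0,0,0,0,0,0,0,0,0,0,0,0]' 0 80; python3 - <<'E'
from h import *
plan(.5305,.2865,.026,176.1)
pic('wrist','pics/w9.png')
pic('side','pics/d9.png')
crop('pics/d9.png',160,220,300,320,5,'pics/c15.png')
E
```

```text
t: 9.72
position: [0.5305, 0.2872, 0.0271]
tcp_rot: [0.106, 3.138, 0.001]
wrist_force: [-1.2, 0.1, 0.0]
opening: 0.0852
t: 10.22
position: [0.5301, 0.287, 0.0264]
tcp_rot: [0.106, 3.14, -0.0]
wrist_force: [1.0, 0.6, -2.7]
opening: 0.0147
t 10.22 pos [0.5301 0.287  0.0264] heading 176.12 tilt 0.01 open 0.0147 F [ 1.   0.6 -2.7]
 shift before turn [-0.0004 -0.0005  0.0004] | yaw 0.0004 | shift after turn [-0.0004 -0.0005  0.0004]
```

View pics/w9.png

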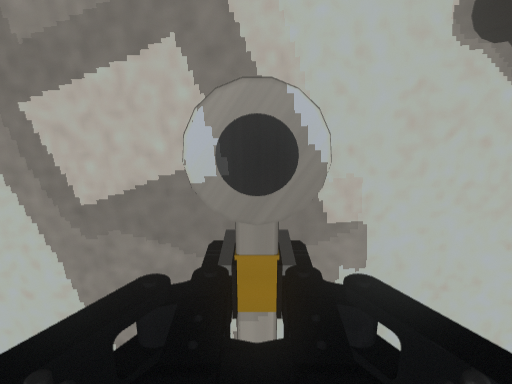

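View pics/c15.png

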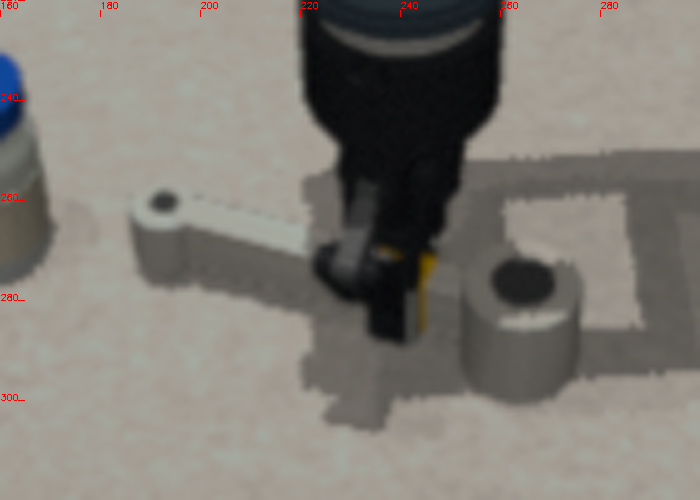

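```bash
python3 - <<'E'
from h import *
np.set_printoptions(precision=4,suppress=True)
s=r.read_state();M=R.from_rotvec(s['tcp_rot']).as_matrix()
m=ray('wrist',[(257,254),(257,311.5)],.040,s);print((m-s['position'])@M)
print((ray('wrist',[(257.5,154)],.048,s)-s['position'])@M, (ray('wrist',[(257,77),(257,222)],.048,s)-s['position'])@M)
E
```

```text
[[ 0.0126  0.001  -0.0137]
 [-0.012   0.001  -0.0137]]
[[ 0.0511  0.001  -0.0217]] [[ 0.074   0.0009 -0.0217]
 [ 0.0283  0.0009 -0.0217]]
```

```bash
python3 -m creep '[0,0,-0.004,0,0,0,-0.006,0,0,0,-0.006,0,0,0,0,0,0,0,0,0,0,0,0,0]'; python3 - <<'E'
from h import *
s=r.read_state(); print(s['wrist_torque'],s['opening'])
pic('wrist','pics/w10.png')
pic('side','pics/d10.png')
crop('pics/d10.png',160,220,300,320,5,'pics/c16.png')
E
```

```text
t: 10.82
position: [0.5299, 0.2869, 0.042]
tcp_rot: [-0.106, -3.14, 0.0]
wrist_force: [-0.0, 0.2, -4.6]
opening: 0.0149
[0.07823325 0.00634191 0.04070652] 0.01491604674568439
```

View pics/w10.png

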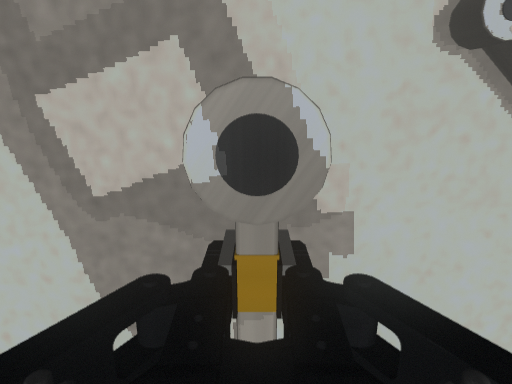

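View pics/c16.png

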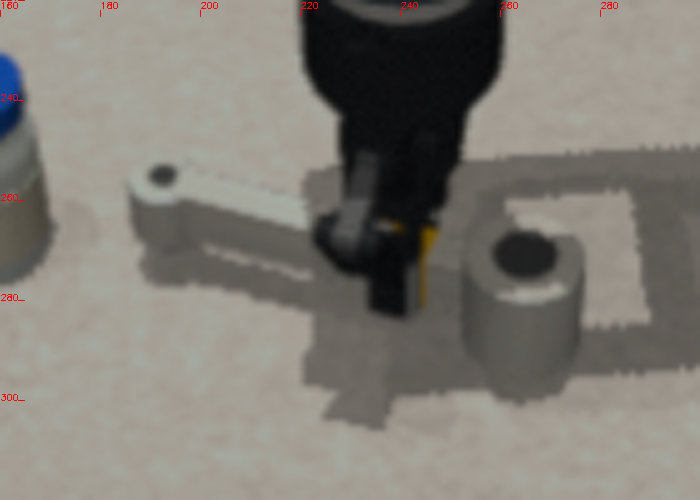

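The bracket is lifted, and the boss hasn't moved in the wrist view (level, 4.6 N). Moving to the viewing position.

```bash
python3 -m creep '[0,0,-0.012,0,0,0,-0.024,0,0,0,-0.03,0,0,-0.006,-0.025,0,0,-0.014,-0.012,0,0,-0.024,-0.005,0,0,-0.03,0,0,0,-0.03,0,0]'; python3 -m creep '[0,-0.03,0,0,0,-0.03,0,0,0,-0.03,0,0,0,-0.03,0,0,0,-0.03,0,0,0,-0.03,0,0.04,0,-0.025,0,0.08,0,-0.015,0,0.08]'; python3 -m creep '[0,-0.007,0,0.08,0,0,0,0.06,0,0,0,0.02,0,0,0,0,0,0,0,0]'; python3 - <<'E'
from h import *
s=pic('wrist','pics/w11.png'); print(s['wrist_force'])
plan(.521,-.242,.1264,155.5)
E
```

```text
t: 11.58
position: [0.5231, 0.1827, 0.1517]
tcp_rot: [0.104, 3.138, 0.0]
wrist_force: [0.7, -0.7, -5.0]
opening: 0.0152
t: 12.25
position: [0.5053, -0.0387, 0.1511]
tcp_rot: [0.428, 3.111, -0.002]
wrist_force: [-0.1, 0.4, -4.8]
opening: 0.0149
t: 12.67
position: [0.5035, -0.0425, 0.1505]
tcp_rot: [0.664, 3.07, -0.0]
wrist_force: [-0.6, 0.0, -5.3]
opening: 0.0151
[-0.63919714  0.0429061  -5.29500371]
t 12.72 pos [ 0.5035 -0.0424  0.1504] heading 155.61 tilt 0.02 open 0.0149 F [-0.3  0.4 -5. ]
 shift before turn [-0.0984 -0.1746  0.024 ] | yaw 0.0020 | shift after turn [-0.0987 -0.1744  0.024 ]
```

View pics/w11.png

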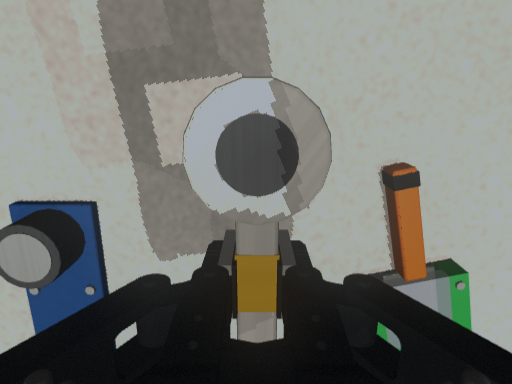

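```bash
python3 - <<'E'
from h import *
s=r.read_state()
P=[(.474,-.221,.05),(.6143,-.285,.05)]
for p in [(.40,-.05,.27),(.40,-.08,.30),(.38,-.1,.3),(.42,-.1,.33)]:
    q=dict(s); q['position']=np.array(p); print(p,proj('wrist',P,q).round(0).tolist())
plan(.40,-.08,.30,155.6)
E
```

```text
(0.4, -0.05, 0.27) [[149.0, 281.0], [159.0, 386.0]]
(0.4, -0.08, 0.3) [[178.0, 259.0], [185.0, 361.0]]
(0.38, -0.1, 0.3) [[199.0, 266.0], [204.0, 367.0]]
(0.42, -0.1, 0.33) [[189.0, 231.0], [195.0, 330.0]]
t 12.72 pos [ 0.5035 -0.0424  0.1504] heading 155.61 tilt 0.02 open 0.0149 F [-0.3  0.4 -5. ]
 shift before turn [ 0.0787 -0.077  -0.1496] | yaw 0.0002 | shift after turn [ 0.0786 -0.077  -0.1496]
```

```bash
python3 - <<'E'
from h import *
s=r.read_state()
P=[(.474,-.221,.05),(.6143,-.285,.05)]
for p in [(.57,-.11,.3),(.57,-.09,.27),(.55,-.1,.25)]:
    q=dict(s); q['position']=np.array(p); print(p,proj('wrist',P,q).round(0).tolist())
plan(.56,-.10,.27,155.6)
E
```

```text
(0.57, -0.11, 0.3) [[130.0, 124.0], [142.0, 250.0]]
(0.57, -0.09, 0.27) [[103.0, 134.0], [119.0, 268.0]]
(0.55, -0.1, 0.25) [[113.0, 150.0], [128.0, 288.0]]
t 12.72 pos [ 0.5035 -0.0424  0.1504] heading 155.61 tilt 0.02 open 0.0149 F [-0.3  0.4 -5. ]
 shift before turn [-0.0753 -0.0291 -0.1196] | yaw 0.0002 | shift after turn [-0.0753 -0.0291 -0.1196]
```

```bash
python3 -m creep '[-0.008,-0.0025,-0.012,0,-0.016,-0.005,-0.025,0,-0.02,-0.006,-0.031,0,-0.02,-0.006,-0.031,0,-0.018,-0.005,-0.026,0,-0.009,-0.003,-0.015,0,0,0,0,0,0,0,0,0]'; python3 -m creep '[0,0,0,0,0,0,0,0]';python3 - <<'E'
from h import *
s=pic('wrist','pics/w12.png'); print(s['wrist_force'],s['position'])
np.save('s12.npy',np.r_[s['position'],s['tcp_rot']])
crop('pics/w12.png',60,80,200,310,3,'pics/c17.png')
E
```

```text
t: 13.38
position: [0.575, -0.1053, 0.2903]
tcp_rot: [0.665, 3.07, 0.0]
wrist_force: [-0.5, 0.2, -5.6]
opening: 0.0145
t: 13.55
position: [0.5733, -0.1043, 0.2877]
tcp_rot: [-0.664, -3.066, -0.001]
wrist_force: [-0.4, 0.7, -4.3]
opening: 0.0148
[-0.41397954  0.7245003  -4.34436276] [ 0.57332252 -0.10431547  0.28774838]
```

View pics/w12.png

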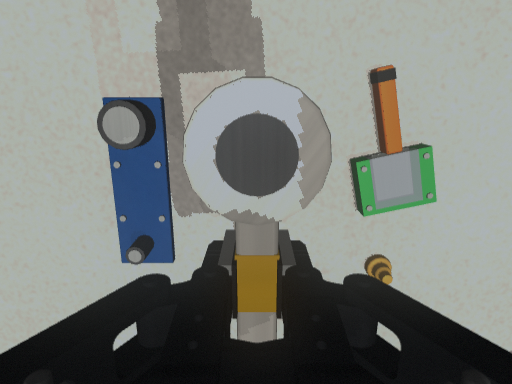

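View pics/c17.png

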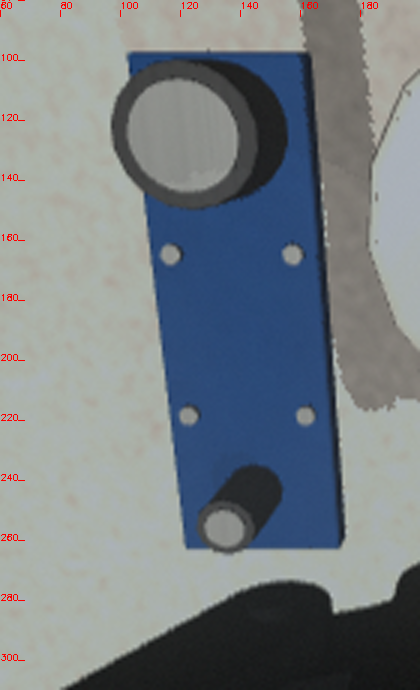

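```bash
python3 - <<'E'
from h import *
np.set_printoptions(precision=4,suppress=True)
a=np.load('s12.npy'); s={'position':a[:3],'tcp_rot':a[3:]}
def W(pts,z): return ray('wrist',[(60+(x+.5)/3-.5,80+(y+.5)/3-.5) for x,y in pts],z,s)
def hd(a,b): d=b-a; return np.degrees(np.arctan2(d[1],d[0])),np.linalg.norm(d)
p=W([(184,134.5),(226,526)],.05); print(p,hd(*p),p[0]+(p[1]-p[0])*50/155)
e=W([(128,53),(185,547),(301,53),(341,547)],.012);print(e,hd(e[0],e[1]),hd(e[2],e[3]),hd(e[0],e[2]),hd(e[1],e[3]))
h=W([(170,254),(292,254),(189,415),(306,415)],.012);print(hd(h[0],h[2]),hd(h[1],h[3]),hd(h[0],h[1]),hd(h[2],h[3]))
# bracket in image relative to tool
ts=ray('wrist',[(256.5,154)],s['position'][2]+.022,s)
M=R.from_rotvec(s['tcp_rot']).as_matrix();print('boss in tool',(ts-s['position'])@M)
# holder check in same picture
H=ray('wrist',[(351,159),(433,145),(436,202),(361,215)],.026,s);print(H,H.mean(0))
E
```

```text
[[ 0.474  -0.2196  0.05  ]
 [ 0.6151 -0.2835  0.05  ]] (np.float64(-24.367475442771124), np.float64(0.15492736711827307)) [ 0.5195 -0.2402  0.05  ]
[[ 0.4338 -0.2385  0.012 ]
 [ 0.6272 -0.3271  0.012 ]
 [ 0.4617 -0.177   0.012 ]
 [ 0.6561 -0.2636  0.012 ]] (np.float64(-24.611052227223883), np.float64(0.21274656813049683)) (np.float64(-24.009546767690274), np.float64(0.21281268137220555)) (np.float64(65.62354126727756), np.float64(0.06758459638707905)) (np.float64(65.57140367321126), np.float64(0.06981850373849927))
(np.float64(-24.172404565543022), np.float64(0.07038878319292728)) (np.float64(-24.057259482409954), np.float64(0.07040458795933421)) (np.float64(65.60288993074454), np.float64(0.05026510109272724)) (np.float64(65.58571758854076), np.float64(0.05040665294138675))
boss in tool [[ 0.0513  0.0007 -0.0218]]
[[ 0.6192 -0.0008  0.026 ]
 [ 0.6434  0.0927  0.026 ]
 [ 0.7129  0.0762  0.026 ]
 [ 0.6907 -0.0136  0.026 ]] [0.6665 0.0386 0.026 ]
```

```bash
python3 - <<'E'
from h import *
plan(.5197,-.241,.19,155.7)
E
```

```text
t 13.60 pos [ 0.5735 -0.1044  0.288 ] heading 155.54 tilt 0.22 open 0.0148 F [-0.1 -1.2 -4.4]
 shift before turn [-0.008  -0.1466  0.098 ] | yaw -0.0027 | shift after turn [-0.0076 -0.1466  0.098 ]
```

```bash
python3 -m creep '[-0.001,-0.012,0.008,0,-0.001,-0.024,0.016,0,-0.001,-0.03,0.02,0,-0.002,-0.03,0.02,-0.003,-0.001,-0.027,0.018,0,-0.001,-0.016,0.011,0,-0.001,-0.0076,0.005,0,0,0,0,0]'; python3 -m creep '[0,0,0,0,0,0,0,0]';python3 - <<'E'
from h import *
plan(.5197,-.241,.1264,155.7)
E
```

```text
t: 14.27
position: [0.5195, -0.2432, 0.1898]
tcp_rot: [-0.665, -3.067, -0.002]
wrist_force: [-0.5, 0.4, -4.4]
opening: 0.0149
t: 14.43
position: [0.5221, -0.2416, 0.193]
tcp_rot: [0.661, 3.07, -0.0]
wrist_force: [0.1, -0.0, -3.8]
opening: 0.0148
t 14.43 pos [ 0.5221 -0.2416  0.193 ] heading 155.71 tilt 0.08 open 0.0148 F [ 0.1 -0.  -3.8]
 shift before turn [ 0.0026 -0.0004  0.0666] | yaw 0.0002 | shift after turn [ 0.0026 -0.0004  0.0666]
```

```bash
python3 -m creep '[0.001,0,0.01,0,0,0,0.015,0,0,0,0.015,0,0,0,0.012,0,0,0,0.008,0,0,0,0.004,0,0,0,0,0,0,0,0,0]'; python3 -m creep '[0,0,0,0,0,0,0,0,0,0,0,0,0,0,0,0]';python3 - <<'E'
from h import *
plan(.5197,-.241,.1264,155.7)
E
```

```text
t: 15.1
position: [0.5208, -0.2419, 0.1284]
tcp_rot: [0.662, 3.071, -0.0]
wrist_force: [-0.5, 0.4, -3.7]
opening: 0.0149
t: 15.43
position: [0.5207, -0.2421, 0.1286]
tcp_rot: [0.662, 3.07, -0.001]
wrist_force: [0.5, 0.0, -4.3]
opening: 0.0151
t 15.43 pos [ 0.5207 -0.2421  0.1286] heading 155.66 tilt 0.05 open 0.0151 F [ 0.5  0.  -4.3]
 shift before turn [0.0013 0.0006 0.0022] | yaw -0.0008 | shift after turn [0.0013 0.0006 0.0022]
```

```bash
python3 -m creep '[0.0013,0.0006,0.0022,0,0,0,0,0,0,0,0,0,0,0,0,0]'; python3 -m creep '[0,0,0,0,0,0,0,0,0,0,0,0]';python3 - <<'E'
from h import *
np.set_printoptions(precision=1,suppress=True)
plan(.5197,-.241,.1264,155.7)
s=pic('wrist','pics/w13.png');pic('scene','pics/s13.png');pic('side','pics/d13.png')
crop('pics/s13.png',140,90,320,250,4,'pics/c18.png')
crop('pics/d13.png',180,80,340,230,4,'pics/c19.png')
b,l=(.4741,-.2203),(.6147,-.2843)
for n in('scene','side'): print(n,'boss top, lug top expected',proj(n,[(*b,.148),(*l,.139)]).tolist(),'holes')
E
```

```text
t: 15.77
position: [0.5195, -0.2407, 0.1258]
tcp_rot: [-0.662, -3.071, -0.0]
wrist_force: [0.7, 0.4, -4.5]
opening: 0.0151
t: 16.02
position: [0.5196, -0.2408, 0.1259]
tcp_rot: [0.662, 3.071, -0.0]
wrist_force: [0.2, 0.0, -4.0]
opening: 0.0148
t 16.02 pos [ 0.5 -0.2  0.1] heading 155.66 tilt 0.01 open 0.0148 F [ 0.2  0.  -4. ]
 shift before turn [-0. -0. -0.] | yaw -0.0007 | shift after turn [-0. -0. -0.]
scene boss top, lug top expected [[229.2276773788542, 118.23240920162169], [175.48593473392123, 128.32498726770388]] holes
side boss top, lug top expected [[309.96260527683876, 114.50278533423504], [264.967978375648, 101.02561446210062]] holes
```

View pics/c18.png

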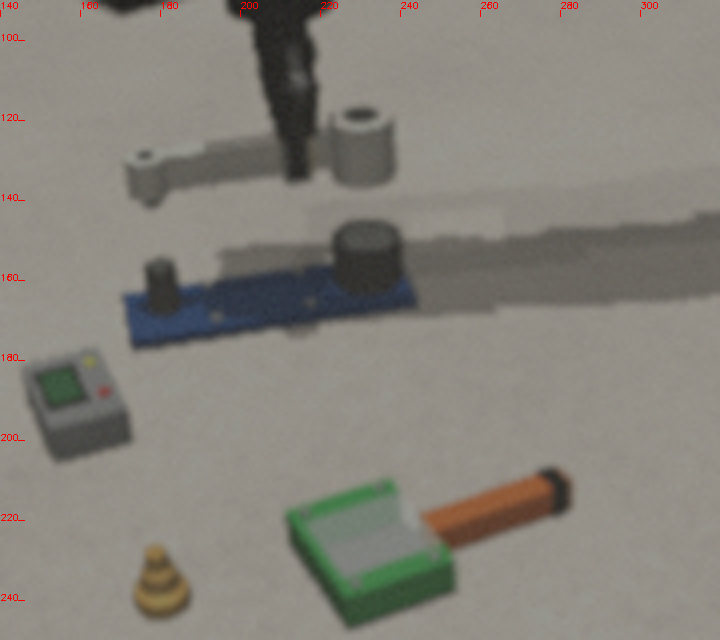

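View pics/c19.png

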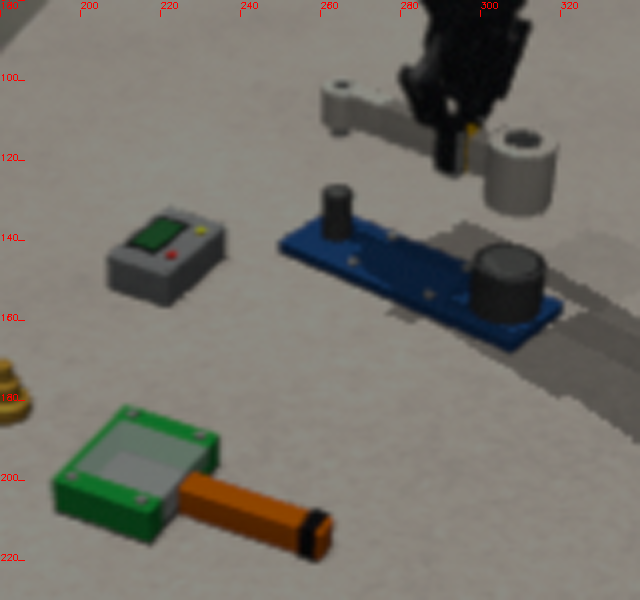

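View pics/w13.png

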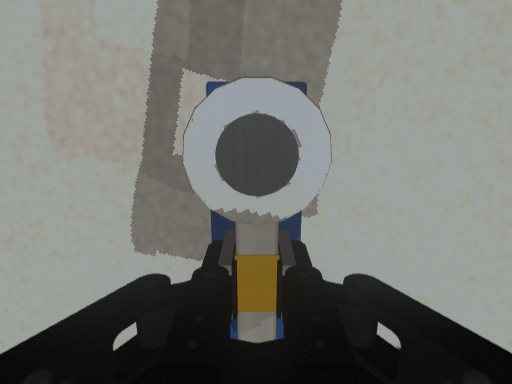

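```bash
python3 - <<'E'
from h import *
np.set_printoptions(precision=4,suppress=True)
def P(n,ox,oy,x,y,z): return ray(n,[(ox+(x+.5)/4-.5,oy+(y+.5)/4-.5)],z)[0]
print('scene boss-seat',P('scene',140,90,361,116,.148)-P('scene',140,90,367,235,.05),'lug-post',P('scene',140,90,145,156,.139)-P('scene',140,90,160,264,.05))
print('side boss-seat',P('side',180,80,521,138,.148)-P('side',180,80,508,261,.05),'lug-post',P('side',180,80,343,86,.139)-P('side',180,80,337,190,.05))
s=r.read_state();print(s['t'],s['position'],s['joint_velocities'],s['wrist_force'])
E
```

```text
scene boss-seat [0.001  0.0026 0.098 ] lug-post [0.0015 0.0039 0.089 ]
side boss-seat [-0.0002 -0.0002  0.098 ] lug-post [-0.0026  0.0047  0.089 ]
16.1667 [ 0.5195 -0.2408  0.1259] [ 0.0014  0.0011  0.0006 -0.0014  0.0013  0.0012] [ 0.3819 -0.6341 -5.0315]
```

```bash
python3 - <<'E'
from h import *
crop('pics/s13.png',165,120,200,172,10,'pics/a.png');crop('pics/d13.png',250,95,285,147,10,'pics/b.png')
cv2.imwrite('pics/c20.png',np.hstack([cv2.imread('pics/a.png'),cv2.imread('pics/b.png')]))
E
```

```text
(no output)
```

View pics/c20.png

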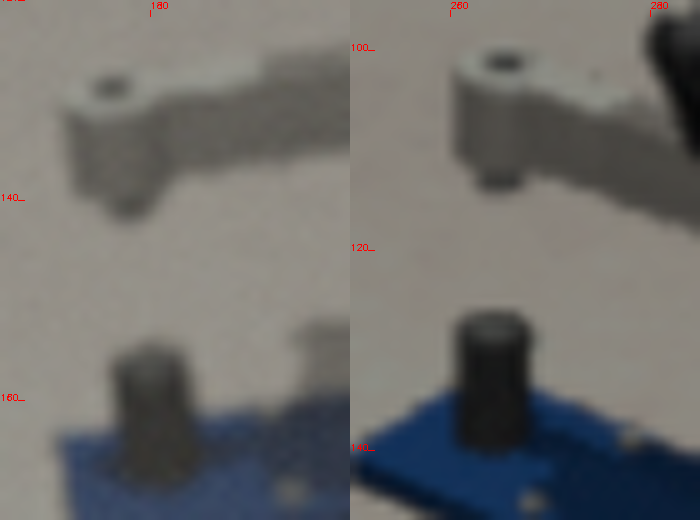

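```bash
python3 - <<'E'
from h import *
np.set_printoptions(precision=4,suppress=True)
g=lambda n,u,v,z: ray(n,[(u-.45,v-.45)],z)[0]
print(g('scene',176.2,128.7,.139)-g('scene',180.1,156.3,.05), g('side',265.4,101.2,.139)-g('side',264.3,127.8,.05))
E
```

```text
[-0.0001  0.0003  0.089 ] [-0.0006  0.0013  0.089 ]
```

The lug sits over the post within about 1 mm and the arm is still. I'll let it settle for a moment and hand in.

```bash
python3 -m creep '[0,0,-0.0003,0,0,0,0,0,0,0,0,0,0,0,0,0]'; python3 - <<'E'
from bench import r
s=r.read_state();print(s['t'],s['position'],s['opening']); print(r.job_done())
E
```

```text
t: 16.5
position: [0.5196, -0.2408, 0.1262]
tcp_rot: [0.662, 3.071, -0.0]
wrist_force: [1.1, 0.4, -5.9]
opening: 0.0148
16.5 [ 0.51955994 -0.24075308  0.12619891] 0.014819461450456178
the job is handed in; nothing more can be done
None
```

I did both parts in the order asked and handed the job in at t = 16.5 s.

**Scraper:** I slid it blade first into the green block until the handle stopped against it. Contact came at x = 0.5843 m (0.584 predicted) with about 10 N of push. I eased off and let go; later pictures show it still in place.

**Bracket:** I gripped the larger grey bracket within about 0.5 mm of the middle of its yellow mark, with 80 N. It is held level and still, with its underside about 50 mm above the seat and post.

**Last checks:**
- **Alignment:** the lug is over the post to about 1 mm in both fixed cameras. The boss is over the seat to 0–3 mm, which is about one pixel.
- **First reading:** a coarser reading had put the lug up to 5 mm off. Reading it again from an enlarged crop gave about 1 mm.
- **Wrist view:** the bracket lines up with the fixture's base plate.
- **Forces:** the wrist force was only the bracket's weight, about 4–6 N. I saw no contact with the fixture.
- **Other objects:** I moved near none of them. The meter and the adapter look unmoved in the last pictures. I didn't check the jar again at the end, but the bracket was lifted straight up about 38 mm away from it.

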